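# Lay up a laminated blank with broken joints in the glue-up jig

## Task

Dry-lay the laminated blank in the glue-up jig: on the first course that is already there, lay two more courses, each of one long and one short piece butted end to end, so that every butt joint is bridged by the piece above it and the sides are flush with the first course. Only when both courses are in, swing the clamp lever fully over towards the blank, so that the caul drives all the joints shut against the end stop, and let go. Leave the tools and other offcuts where they lie.

Things in the scene. Friction and masses are not known exactly. Their poses are not given: they have to be found in the camera images.
- glue_up_jig: glue-up jig, screwed down: plywood bed 96 x 368 x 18 mm (x -44..52, y -229..139 mm). Origin on the table under the middle of the finished blank; y along the bed to the end stop, x across to the back fence, z up. Pieces lie along y, centred on x = 0; undersides of courses 1 to 3 are 18, 43, 68 mm above the table. Finished blank 225 mm long, y -112.5..112.5
- stop_face (a point): foot of the end stop's inner face, on the bed: jig x = 0, y = +112.5, z = 18 mm. The stop is a wooden block 62 mm wide (x), 24 mm thick, its top 84 mm above the table. Jig axes
- fence_face (a point): top edge of the back fence's inner face: jig x = +20.5, y = 0, z = 40 mm. The fence is a batten 22 mm wide, y -118..133 mm; its top lies just below that of the first course. Jig axes
- caul_face (a point): middle of the clamp caul's face (wooden plate 40 mm wide, 21 to 89 mm above the table, on a push rod): at jig y = -136.5 mm with the clamp fully open, -112.9 mm closed, so 22 to 24 mm are spare along the blank while it is open. Jig axes
- clamp_lever (a joint): clamp hand lever: starts at 0 to 0.12; 0 = open, leaning 0.75 rad from upright away from the blank (jig -y); 1.5 = closed, end of travel, leaning 0.75 rad towards the blank. Swings in the jig's upright y-z plane about a pivot at jig x = 0, y = -195, z = 58 mm; drives the caul (about 16 mm per rad), stays where left; 2 to 6 N on the grip moves it
- clamp_lever_tip (a point): free end of the clamp lever, a round bar with a black grip 17 mm thick (from 40 mm from the pivot outwards); the tip is 100 mm from the pivot, 131 mm above the table when open or closed, 158 mm when upright
- base_long: sawn wooden piece, 150 mm long x 38 mm wide x 25 mm thick, 0.09 kg; origin at the centre of its underside, y along its length, z up. It lies in the jig as part of the first course, at the end-stop side
- base_short: sawn wooden piece, 75 mm long x 38 mm wide x 25 mm thick, 0.045 kg; origin at the centre of its underside, y along its length, z up. It lies in the jig as part of the first course, at the clamp side; its joint with base_long may gape by some mm until the clamp is closed
- long_a: sawn wooden piece, 150 mm long x 38 mm wide x 25 mm thick, 0.09 kg; origin at the centre of its underside, y along its length, z up. Lies loose on the table
- long_b: sawn wooden piece, 150 mm long x 38 mm wide x 25 mm thick, 0.09 kg; origin at the centre of its underside, y along its length, z up. Lies loose on the table, with short_b lying across it
- short_a: sawn wooden piece, 75 mm long x 38 mm wide x 25 mm thick, 0.045 kg; origin at the centre of its underside, y along its length, z up. Lies loose on the table
- short_b: sawn wooden piece, 75 mm long x 38 mm wide x 25 mm thick, 0.045 kg; origin at the centre of its underside, y along its length, z up. Lies across the top of long_b
- thin_offcut: bystander: a wider, thinner wooden offcut, 60 x 110 x 18 mm (length along y), not for this blank; origin at the centre of its underside
- tape_measure: bystander: yellow and black tape measure, 39 x 78 x 71 mm high; origin under its centre
- pencil: bystander: red flat carpenter pencil, 11 x 181 x 8 mm, along y
- sanding_block: bystander: cork sanding block, 64 x 112 x 30 mm, length along y

How it is judged:
On the way:
1. both upper courses lie on the first one, joints broken, sides flush, while the clamp is still open (((x of short_a in the frame of glue_up_jig between -0.005 and 0.005 m and y of short_a in the frame of glue_up_jig between 0.051 and 0.08 m and z of short_a in the frame of glue_up_jig between 0.038 and 0.048 m and angle between the y axis of short_a and the y axis of glue_up_jig, either way round below 0.07 rad and linear speed of short_a below 0.01 m/s) or (x of short_b in the frame of glue_up_jig between -0.005 and 0.005 m and y of short_b in the frame of glue_up_jig between 0.051 and 0.08 m and z of short_b in the frame of glue_up_jig between 0.038 and 0.048 m and angle between the y axis of short_b and the y axis of glue_up_jig, either way round below 0.07 rad and linear speed of short_b below 0.01 m/s)) and ((x of long_a in the frame of glue_up_jig between -0.005 and 0.005 m and y of long_a in the frame of glue_up_jig between -0.0615 and -0.0325 m and z of long_a in the frame of glue_up_jig between 0.038 and 0.048 m and angle between the y axis of long_a and the y axis of glue_up_jig, either way round below 0.07 rad and linear speed of long_a below 0.01 m/s) or (x of long_b in the frame of glue_up_jig between -0.005 and 0.005 m and y of long_b in the frame of glue_up_jig between -0.0615 and -0.0325 m and z of long_b in the frame of glue_up_jig between 0.038 and 0.048 m and angle between the y axis of long_b and the y axis of glue_up_jig, either way round below 0.07 rad and linear speed of long_b below 0.01 m/s)) and ((x of long_a in the frame of glue_up_jig between -0.005 and 0.005 m and y of long_a in the frame of glue_up_jig between 0.0135 and 0.0425 m and z of long_a in the frame of glue_up_jig between 0.063 and 0.073 m and angle between the y axis of long_a and the y axis of glue_up_jig, either way round below 0.07 rad and linear speed of long_a below 0.01 m/s) or (x of long_b in the frame of glue_up_jig between -0.005 and 0.005 m and y of long_b in the frame of glue_up_jig between 0.0135 and 0.0425 m and z of long_b in the frame of glue_up_jig between 0.063 and 0.073 m and angle between the y axis of long_b and the y axis of glue_up_jig, either way round below 0.07 rad and linear speed of long_b below 0.01 m/s)) and ((x of short_a in the frame of glue_up_jig between -0.005 and 0.005 m and y of short_a in the frame of glue_up_jig between -0.099 and -0.07 m and z of short_a in the frame of glue_up_jig between 0.063 and 0.073 m and angle between the y axis of short_a and the y axis of glue_up_jig, either way round below 0.07 rad and linear speed of short_a below 0.01 m/s) or (x of short_b in the frame of glue_up_jig between -0.005 and 0.005 m and y of short_b in the frame of glue_up_jig between -0.099 and -0.07 m and z of short_b in the frame of glue_up_jig between 0.063 and 0.073 m and angle between the y axis of short_b and the y axis of glue_up_jig, either way round below 0.07 rad and linear speed of short_b below 0.01 m/s)) and value of joint clamp_lever below 0.3 rad), for 0.2 s.
At the end, for the whole second after the job is handed in: Still, flat, in three courses: from the end stop long+short, short+long, long+short. Each piece within 5 mm across and in height, 4 mm along, 0.07 rad of its closed-up place in the jig; lever above 1.4 rad (closed) (((x of short_a in the frame of glue_up_jig between -0.005 and 0.005 m and y of short_a in the frame of glue_up_jig between 0.071 and 0.079 m and z of short_a in the frame of glue_up_jig between 0.038 and 0.048 m and angle between the y axis of short_a and the y axis of glue_up_jig, either way round below 0.07 rad and linear speed of short_a below 0.01 m/s) or (x of short_b in the frame of glue_up_jig between -0.005 and 0.005 m and y of short_b in the frame of glue_up_jig between 0.071 and 0.079 m and z of short_b in the frame of glue_up_jig between 0.038 and 0.048 m and angle between the y axis of short_b and the y axis of glue_up_jig, either way round below 0.07 rad and linear speed of short_b below 0.01 m/s)) and ((x of long_a in the frame of glue_up_jig between -0.005 and 0.005 m and y of long_a in the frame of glue_up_jig between -0.0415 and -0.0335 m and z of long_a in the frame of glue_up_jig between 0.038 and 0.048 m and angle between the y axis of long_a and the y axis of glue_up_jig, either way round below 0.07 rad and linear speed of long_a below 0.01 m/s) or (x of long_b in the frame of glue_up_jig between -0.005 and 0.005 m and y of long_b in the frame of glue_up_jig between -0.0415 and -0.0335 m and z of long_b in the frame of glue_up_jig between 0.038 and 0.048 m and angle between the y axis of long_b and the y axis of glue_up_jig, either way round below 0.07 rad and linear speed of long_b below 0.01 m/s)) and ((x of long_a in the frame of glue_up_jig between -0.005 and 0.005 m and y of long_a in the frame of glue_up_jig between 0.0335 and 0.0415 m and z of long_a in the frame of glue_up_jig between 0.063 and 0.073 m and angle between the y axis of long_a and the y axis of glue_up_jig, either way round below 0.07 rad and linear speed of long_a below 0.01 m/s) or (x of long_b in the frame of glue_up_jig between -0.005 and 0.005 m and y of long_b in the frame of glue_up_jig between 0.0335 and 0.0415 m and z of long_b in the frame of glue_up_jig between 0.063 and 0.073 m and angle between the y axis of long_b and the y axis of glue_up_jig, either way round below 0.07 rad and linear speed of long_b below 0.01 m/s)) and ((x of short_a in the frame of glue_up_jig between -0.005 and 0.005 m and y of short_a in the frame of glue_up_jig between -0.079 and -0.071 m and z of short_a in the frame of glue_up_jig between 0.063 and 0.073 m and angle between the y axis of short_a and the y axis of glue_up_jig, either way round below 0.07 rad and linear speed of short_a below 0.01 m/s) or (x of short_b in the frame of glue_up_jig between -0.005 and 0.005 m and y of short_b in the frame of glue_up_jig between -0.079 and -0.071 m and z of short_b in the frame of glue_up_jig between 0.063 and 0.073 m and angle between the y axis of short_b and the y axis of glue_up_jig, either way round below 0.07 rad and linear speed of short_b below 0.01 m/s)) and x of base_long in the frame of glue_up_jig between -0.005 and 0.005 m and y of base_long in the frame of glue_up_jig between 0.0335 and 0.0415 m and z of base_long in the frame of glue_up_jig between 0.013 and 0.023 m and angle between the y axis of each of base_long, base_short and the y axis of glue_up_jig, either way round below 0.07 rad and linear speed of each of base_long, base_short below 0.01 m/s and x of base_short in the frame of glue_up_jig between -0.005 and 0.005 m and y of base_short in the frame of glue_up_jig between -0.079 and -0.071 m and z of base_short in the frame of glue_up_jig between 0.013 and 0.023 m and value of joint clamp_lever above 1.4 rad); the robot touches nothing.
It fails at once if a tool or other offcut is shifted by more than 25 mm (distance of any of thin_offcut, tape_measure, pencil, sanding_block from where it was at the start of the episode above 0.025 m).
It also fails if it takes over 72 s, if anything falls off the work surface, if the arm or the gripper's body presses on something with over 40 N, if the wrist force passes 120 N, or if a joint passes its speed limit or range.

## Robot

A 6-joint arm with a two-finger parallel gripper is mounted at the origin on a cart in front of the work surface, level with it; the furniture and walls round the work are solid. World frame = base frame: x ahead of the robot, y to its left, z up, the work surface at z = 0. Lengths are in m, angles in rad, forces in N, time in s.
With the tool pointing down it reaches from about 0.35 to 0.975 m from the base axis. Payload 4.9 kg.
Tool frame: the origin (TCP) lies midway between the tips of the shut fingers; the grasp point (between the pads) lies 19 mm behind it; z points along the fingers, y is the line along which they close (so a half turn about z gives the same grasp; the last joint's range is limited). The gripper opens to 85 mm and grips with 20 to 120 N. Pads are 22 mm wide; open, the fingers measure 114 mm over their backs; the gripper's body (76 mm by 85 mm) begins 54 mm behind the grasp point. The pads swing forward as they close: fully open they stand 13 mm farther back than shut.
Start: joints at [1.089, 0.053, 1.613, -0, 1.476, -0.119], TCP at [0.222, 0.584, 0.231] pointing down, gripper open.
Joint ranges: [-3.01, 3.01], [-1.01, 2.22], [0.06, 2.58], [-1.02, 4.17], [0.09, 2.62], [-3.14, 3.14]. Speed limits (rad/s): [2.57, 2.57, 3.14, 3.14, 3.14, 3.14].

## Interface

Orientations are given as a unit quaternion [w, x, y, z].
In Python, from plant import manip gives the robot as it stands.
- The arm moves only by the shell command python3 shift.py 'ROWS'. ROWS is a JSON object whose key "plan" holds a list of rows, 1 to 5 of them, each of 7 numbers: the opening from 0.0 (shut) to 1.0 (fully open), then dx, dy, dz in shares of the most that a row can go, 1 being 62.5 mm, then a rotation vector rx, ry, rz in shares of 2 rad (1.0 is 2 rad); each row shifts and turns the commanded pose from where the row before left it, along the tool's axes as they then stand; what a row does not reach is not made up. A row lasts 1/8 s, in which the tool goes at most 0.0625 m and 0.188 rad, less where a joint would pass 70% of its speed; a pose out of reach is approached as far as the arm can. The fingers move at their own pace and stop on an object; the grip force is fixed at half the most. Time passes only in rows, so rows that do not move let the fingers close. It prints the time, the measured TCP pose, the force, the opening and the grip force at its end. Shift and turn numbers lie between -1 and 1, and a call with a number outside is refused. Input that does not fit is refused with a message, and nothing moves.
- manip.state(): the state, without advancing time (a new reading comes with each control period).
- manip.grab_frame(name): name is "side" or "top"; returns the picture (420x560x3 uint8, red, green, blue); there is no depth.
- manip.camera_params(name): a dict with "intrinsics" (3x3 intrinsics, pixels), "k1" (the pictures are not rectified: a ray, as slopes to the right and down, at radius r is drawn at 1 + k1 r^2 times it, then the intrinsics apply), "xyz" and "orientation" of the camera in the world. Camera axes: x right, y down, z forward; pixel columns grow to the right and rows downward; lengths in m; the calibration is good to about 2 mm. A picture is of the moment at which its call begins. camera_params takes no time and is no camera call.
- manip.job_done(): hands the job in; it is judged then, once.
The state is a dict: "time": time; "joint_pos": joint angles; "joint_vel": joint speeds; "joint_efforts": joint torques, N m; "tool_pos": TCP position; "tool_rot": TCP orientation; "contact_force": force on the tool from outside, world axes, zero at the start; "ft_torque": the same for the moment, N m; "gripper_width": opening from 0.0 (shut) to 1.0 (fully open); "grasp_force": force on a finger pad.
Only numpy, scipy, OpenCV 4.12 (cv2) and the standard library are available. Lean on these libraries where they do the work, as an engineer would, in place of code of your own. Each camera call takes 0.05 s, during which the arm holds its last target. There are 200 camera calls.

## Working session

There is one attempt and no reset: what is moved stays moved. The work goes in short steps, Python scripts to look and compute and a shell command to move; the robot and the scene stay as the last step left them, time stands still between calls to the robot, and variables do not carry over. Pictures are saved under pics/ and viewed, at most 10 in all, crops included, and the job is handed in when it is done.

```bash
ls; mkdir -p pics; python3 - <<'E'
from plant import manip
import cv2
for n in("top","side"):
    cv2.imwrite(f"pics/{n}0.png",cv2.cvtColor(manip.grab_frame(n),cv2.COLOR_RGB2BGR))
    print(n,manip.camera_params(n))
s=manip.state();print(s['tool_pos'],s['tool_rot'],s['time'])
E
```

```text
pics
plant.py
shift.py
top {'intrinsics': array([[431.48960219,   0.        , 280.21912259],
       [  0.        , 431.48960219, 211.4587801 ],
       [  0.        ,   0.        ,   1.        ]]), 'k1': -0.06255852511533833, 'xyz': array([0.41520458, 0.07925872, 1.00645856]), 'orientation': array([-0.06344112,  0.70670336, -0.70131825,  0.06854418])}
side {'intrinsics': array([[484.0477881 ,   0.        , 276.66381901],
       [  0.        , 484.0477881 , 205.04131002],
       [  0.        ,   0.        ,   1.        ]]), 'k1': -0.15269159136815685, 'xyz': array([ 0.58148155, -1.08361996,  0.84482566]), 'orientation': array([-0.47214891,  0.88144079,  0.00319661,  0.01128411])}
[0.22152213 0.58380644 0.23017406] [-2.75471319e-04  1.80406681e-01  9.83591663e-01 -8.90741790e-04] 0.1
```

View pics/top0.png

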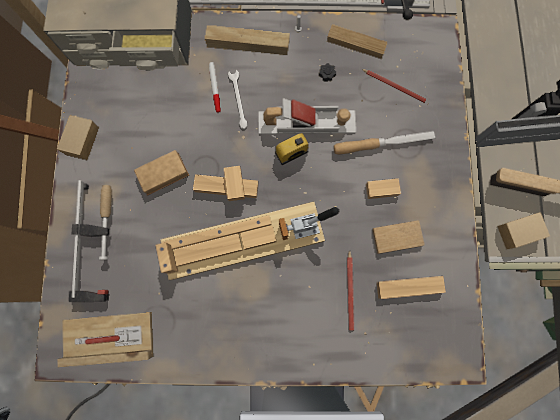

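View pics/side0.png

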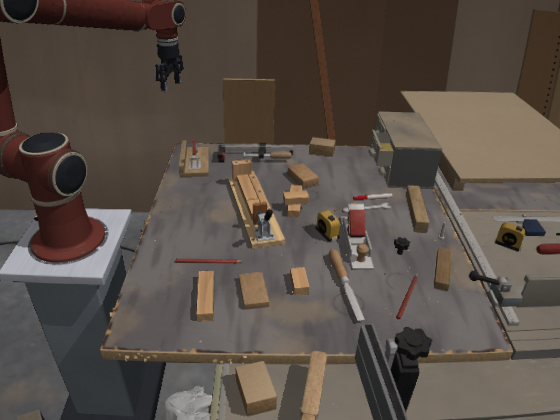

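The top view shows the jig around (240,240), with its stop at about (163,255) and the lever grip at about (330,212). long_a is at about (411,287), short_a at (383,187), and long_b at (225,187) with short_b across it. Next I'll measure them.

```bash
cat > h.py <<'E'
import numpy as np, cv2
from scipy.spatial.transform import Rotation as R
from plant import manip
def cam(n):
    p=manip.camera_params(n); q=p['orientation']
    return p['intrinsics'],p['k1'],np.array(p['xyz']),R.from_quat([q[1],q[2],q[3],q[0]]).as_matrix()
def world(n,uv,z):
    K,k1,c,M=cam(n)
    s=cv2.undistortPoints(np.float64(uv).reshape(-1,1,2),K,np.array([k1,0,0,0.]))[:,0]
    d=np.c_[s,np.ones(len(s))]@M.T
    return c+d*((z-c[2])/d[:,2])[:,None]
def pix(n,P):
    K,k1,c,M=cam(n)
    return cv2.projectPoints(np.float64(P).reshape(-1,1,3),cv2.Rodrigues(M.T)[0],-M.T@c,K,np.array([k1,0,0,0.]))[0][:,0]
def rects(n,img,lo,hi,z,amin=100):
    m=cv2.inRange(cv2.cvtColor(img,cv2.COLOR_RGB2HSV),np.array(lo),np.array(hi))
    m=cv2.morphologyEx(m,cv2.MORPH_OPEN,np.ones((3,3)))
    out=[]
    for c in cv2.findContours(m,cv2.RETR_EXTERNAL,cv2.CHAIN_APPROX_NONE)[0]:
        if cv2.contourArea(c)<amin: continue
        w=world(n,c[:,0],z)[:,:2]
        (cx,cy),(a,b),t=cv2.minAreaRect(np.float32(w*1000))
        if a>b: t+=90   # t: long axis angle+90
        out.append((c[:,0].mean(0).round(),round(cx,1),round(cy,1),round(max(a,b),1),round(min(a,b),1),round((t+90)%180,1)))
    return out,m
E
python3 - <<'E'
from h import *
im=cv2.imread("pics/top0.png"); im=cv2.cvtColor(im,cv2.COLOR_BGR2RGB)
hs=cv2.cvtColor(im,cv2.COLOR_RGB2HSV)
for u,v in[(411,287),(383,187),(205,184),(235,178),(402,237),(160,172),(215,250),(260,236),(290,260),(300,200)]: print((u,v),hs[v,u])
r,m=rects("top",im,(8,90,120),(22,255,255),0.025)
for x in r: print(x)
a=cv2.resize(im[150:340,140:460],None,fx=2.5,fy=2.5,interpolation=cv2.INTER_CUBIC)
b=cv2.cvtColor(m,cv2.COLOR_GRAY2RGB)
cv2.imwrite("pics/c1.png",cv2.cvtColor(a,cv2.COLOR_RGB2BGR))
E
```

```text
(411, 287) [ 17 109 175]
(383, 187) [ 17 101 196]
(205, 184) [ 16 103 188]
(235, 178) [ 17  99 208]
(402, 237) [ 17  95 178]
(160, 172) [ 17 105 167]
(215, 250) [ 17 104 187]
(260, 236) [ 17 103 196]
(290, 260) [ 15  33 125]
(300, 200) [ 13  19 118]
(array([370., 397.]), 189.4, -124.3, 57.4, 49.7, 92.1)
(array([ 88., 350.]), 284.5, 494.4, 114.3, 16.9, 98.0)
(array([ 86., 323.]), 341.4, 502.0, 112.5, 27.6, 95.7)
(array([132., 321.]), 352.9, 405.5, 85.8, 32.7, 91.0)
(array([412., 287.]), 429.4, -226.2, 148.7, 38.3, 95.2)
(array([237., 249.]), 521.5, 160.6, 324.2, 64.2, 102.7)
(array([399., 236.]), 544.6, -200.1, 107.8, 58.5, 100.1)
(array([204., 238.]), 545.9, 229.6, 276.2, 67.9, 115.7)
(array([384., 187.]), 660.9, -170.2, 74.5, 36.2, 96.3)
(array([209., 184.]), 667.0, 239.4, 73.6, 37.2, 84.6)
(array([239., 183.]), 673.0, 165.7, 75.9, 75.3, 7.5)
(array([159., 171.]), 697.7, 358.4, 110.7, 60.0, 116.9)
(array([357., 144.]), 765.7, -109.4, 107.2, 21.1, 98.2)
(array([292., 144.]), 765.0, 47.4, 65.5, 32.2, 118.1)
(array([ 22., 181.]), 672.4, 690.2, 228.0, 10.4, 2.9)
(array([255.,  32.]), 1062.6, 139.3, 100.4, 17.7, 84.0)
(array([223.,  36.]), 1058.1, 212.8, 105.9, 37.2, 82.6)
(array([357.,  39.]), 1049.5, -119.4, 147.9, 36.5, 71.1)
```

View pics/c1.png

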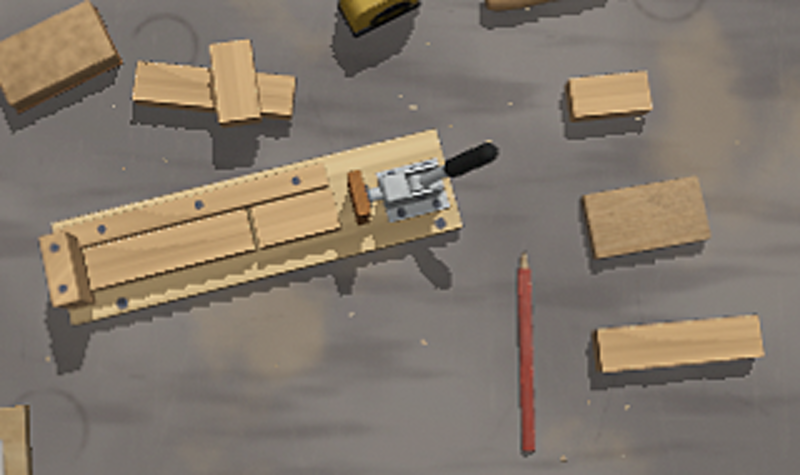

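```bash
python3 - <<'E'
from h import *
im=cv2.cvtColor(cv2.imread("pics/top0.png"),cv2.COLOR_BGR2RGB)
def roi(x0,y0,x1,y1,z,lo):
    k=np.zeros_like(im);k[y0:y1,x0:x1]=im[y0:y1,x0:x1]
    for x in rects("top",k,lo,(25,255,255),z,60)[0]: print(lo,x)
for V in(130,150,165):
    lo=(8,60,V)
    print('long_a');roi(370,270,455,305,.025,lo)
    print('short_a');roi(360,172,408,202,.025,lo)
    print('short_b');roi(223,160,245,200,.05,lo)
    print('long_b');roi(188,170,222,202,.025,lo);roi(244,170,262,202,.025,lo)
C=lambda L,z:world("top",np.array(L,float)/2.5+[140,150],z)[:,:2]
b=C([(51,222),(436,130),(462,222),(73,324)],.018); print('bed',b.round(4),np.linalg.norm(b-np.roll(b,-1,0),axis=1))
b=C([(83,248),(248,208),(255,248),(90,291),(252,207),(333,191),(340,229),(258,249)],.043);print('base',b.round(4),np.linalg.norm(b[:4]-np.roll(b[:4],-1,0),axis=1),np.linalg.norm(b[4:]-np.roll(b[4:],-1,0),axis=1))
print('stop top',C([(39,237),(67,231),(79,297),(52,307)],.084).round(4))
print('caul top',C([(348,174),(364,169)],.089).round(4))
a=cv2.resize(im[195:285,150:350],None,fx=4,fy=4,interpolation=cv2.INTER_CUBIC)
cv2.imwrite("pics/c2.png",cv2.cvtColor(a,cv2.COLOR_RGB2BGR))
E
```

```text
long_a
(8, 60, 130) (array([412., 287.]), 429.9, -226.8, 150.1, 39.3, 95.1)
short_a
(8, 60, 130) (array([384., 187.]), 661.6, -170.6, 75.2, 37.7, 96.5)
short_b
(8, 60, 130) (array([234., 182.]), 665.0, 178.4, 74.6, 45.3, 8.7)
long_b
(8, 60, 130) (array([207., 183.]), 667.7, 243.6, 67.6, 37.2, 84.6)
(8, 60, 130) (array([250., 187.]), 658.6, 142.9, 38.5, 30.7, 0.5)
long_a
(8, 60, 150) (array([412., 287.]), 430.4, -226.6, 149.7, 39.2, 95.6)
short_a
(8, 60, 150) (array([384., 187.]), 661.6, -170.7, 75.0, 37.4, 96.8)
short_b
(8, 60, 150) (array([234., 182.]), 665.2, 178.0, 74.2, 42.2, 8.8)
long_b
(8, 60, 150) (array([207., 183.]), 667.6, 243.5, 67.3, 37.2, 84.6)
(8, 60, 150) (array([250., 187.]), 658.6, 142.9, 38.5, 30.7, 0.5)
long_a
(8, 60, 165) (array([412., 287.]), 430.2, -226.4, 149.1, 38.3, 95.6)
short_a
(8, 60, 165) (array([384., 187.]), 661.6, -170.6, 74.4, 37.3, 96.6)
short_b
(8, 60, 165) (array([234., 182.]), 664.9, 179.4, 74.1, 39.2, 9.7)
long_b
(8, 60, 165) (array([207., 183.]), 667.6, 243.5, 67.3, 36.7, 84.6)
(8, 60, 165) (array([250., 187.]), 657.4, 142.9, 36.1, 30.6, 0.5)
bed [[ 0.5356  0.3491]
 [ 0.6254 -0.0072]
 [ 0.5388 -0.0306]
 [ 0.4425  0.3239]] [0.367501   0.08968636 0.36733485 0.09642656]
base [[0.5094 0.3121]
 [0.5469 0.1649]
 [0.5109 0.1578]
 [0.4711 0.3039]
 [0.5478 0.1613]
 [0.563  0.0885]
 [0.5286 0.0819]
 [0.51   0.1551]] [0.15192135 0.03672113 0.15147864 0.03914321] [0.07436357 0.03506362 0.07549774 0.03834742]
stop top [[0.5144 0.3408]
 [0.5199 0.3168]
 [0.4635 0.3036]
 [0.4548 0.3263]]
caul top [[0.5709 0.0753]
 [0.5754 0.0615]]
```

View pics/c2.png

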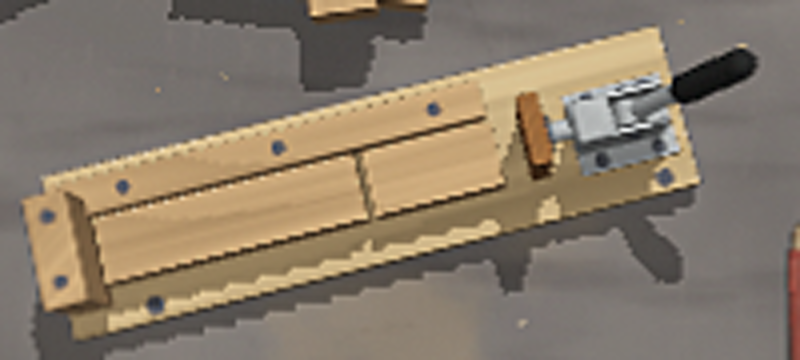

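```bash
python3 - <<'E'
from h import *
C=lambda L,z:world("top",np.array(L,float)/4+[150-.4,195-.4],z)[:,:2]
ang=lambda a,b:np.degrees(np.arctan2(*(a-b)[::-1]))
n=C([(107,285),(505,185)],.043);f=C([(92,214),(357,151),(485,118)],.0415)
B=C([(43,178),(658,28),(700,183),(76,338)],.018)
S=C([(67,193),(88,303)],.084); J=C([(362,151),(373,219),(505,185)],.043)
cl=C([(537,178),(519,95)],.089)
print(ang(n[0],n[1]),ang(f[0],f[2]),ang(B[0],B[1]),ang(B[3],B[2]))
t=np.radians(np.mean([ang(n[0],n[1]),ang(f[0],f[2]),ang(B[0],B[1]),ang(B[3],B[2])]))
y=np.array([np.cos(t),np.sin(t)]);x=np.array([y[1],-y[0]])
for k,v in dict(n=n,f=f,B=B,S=S,J=J,cl=cl).items(): print(k,(v@x*1000).round(1),(v@y*1000).round(1))
print(np.degrees(t),x,y)
E
```

```text
104.68962340937645 104.39061419574715 104.42483375311751 104.45513309020059
n [533.2 534. ] [175.4 -53. ]
f [574.3 573.  573.9] [175.9  23.2 -51.3]
B [605.2 604.8 510.7 510.9] [ 204.3 -163.  -163.   204. ]
S [581.9 521.5] [177.8 178.6]
J [572.1 533.3 534. ] [ 20.4  23.2 -53. ]
cl [528.1 574.1] [-69.3 -70.9]
104.49005111211044 [0.9681911  0.25021189] [-0.25021189  0.9681911 ]
```

```bash
cat >> h.py <<'E'
O=np.array([.5190,.2020]);T=np.radians(104.49);JY=np.array([np.cos(T),np.sin(T)]);JX=np.array([JY[1],-JY[0]])
def jig(x,y): return O+x*JX+y*JY
def tool():
    s=manip.state();q=s['tool_rot'];M=R.from_quat([q[1],q[2],q[3],q[0]]).as_matrix()
    return np.array(s['tool_pos']),M,s
def plan(xy,z,yaw,n):
    """rows (mm-rounded) for moving TCP to xy,z with tool-y line at yaw deg (mod 180), pointing down"""
    p,M,s=tool()
    y0=np.degrees(np.arctan2(M[1,1],M[0,1])); d=(yaw-y0+90)%180-90
    rz=-np.radians(d)/n
    tot=np.array([*xy,z])-p; out=[]
    for i in range(n):
        Mi=M@R.from_rotvec([0,0,rz*i]).as_matrix()
        out.append([round(v,4) for v in Mi.T@(tot/n)]+[0,0,round(rz,4)])
    print('t',round(s['time'],2),'dist',np.linalg.norm(tot).round(3),'perrow',(np.linalg.norm(tot)/n).round(4),'yaw',y0.round(1),'turn',round(d,1),'j6',round(s['joint_pos'][5],2),'zt',M[:,2].round(3))
    for o in out: print(o)
E
python3 -c "
from h import *
plan((.665,.179),.12,99.3,10)"
```

```text
t 0.1 dist 0.61 perrow 0.061 yaw 69.2 turn 30.1 j6 -0.12 zt [-0.001 -0.002 -1.   ]
[np.float64(-0.0558), np.float64(-0.0221), np.float64(0.011), 0, 0, np.float64(-0.0525)]
[np.float64(-0.0546), np.float64(-0.025), np.float64(0.011), 0, 0, np.float64(-0.0525)]
[np.float64(-0.0532), np.float64(-0.0278), np.float64(0.011), 0, 0, np.float64(-0.0525)]
[np.float64(-0.0517), np.float64(-0.0306), np.float64(0.011), 0, 0, np.float64(-0.0525)]
[np.float64(-0.05), np.float64(-0.0332), np.float64(0.011), 0, 0, np.float64(-0.0525)]
[np.float64(-0.0482), np.float64(-0.0358), np.float64(0.011), 0, 0, np.float64(-0.0525)]
[np.float64(-0.0462), np.float64(-0.0383), np.float64(0.011), 0, 0, np.float64(-0.0525)]
[np.float64(-0.0442), np.float64(-0.0407), np.float64(0.011), 0, 0, np.float64(-0.0525)]
[np.float64(-0.042), np.float64(-0.0429), np.float64(0.011), 0, 0, np.float64(-0.0525)]
[np.float64(-0.0397), np.float64(-0.0451), np.float64(0.011), 0, 0, np.float64(-0.0525)]
```

The manual's scale: shifts go in shares of 62.5 mm and turns go in shares of 2 rad. Converting my numbers, -0.056 m is -0.896, -0.055 m is -0.88, -0.053 rad / 2 = -0.0265.

```bash
python3 shift.py '{"plan": [[0.7,-0.896,-0.352,0.176,0,0,-0.026],[0.7,-0.88,-0.4,0.176,0,0,-0.026],[0.7,-0.848,-0.448,0.176,0,0,-0.026],[0.7,-0.832,-0.496,0.176,0,0,-0.0265],[0.7,-0.8,-0.528,0.176,0,0,-0.0265]]}'
python3 shift.py '{"plan": [[0.7,-0.768,-0.576,0.176,0,0,-0.026],[0.7,-0.736,-0.608,0.176,0,0,-0.026],[0.7,-0.704,-0.656,0.176,0,0,-0.026],[0.7,-0.672,-0.688,0.176,0,0,-0.0265],[0.7,-0.64,-0.72,0.176,0,0,-0.0265]]}'
python3 -c "
from h import *
plan((.665,.179),.030,99.3,2)"
```

```text
time: 0.72
tool_pos: [0.445, 0.3797, 0.1756]
tool_rot: [-0.0, 0.049, 0.999, -0.0]
contact_force: [1.0, 0.7, -0.8]
gripper_width: 0.7
grasp_force: 0.0
time: 1.35
tool_pos: [0.6662, 0.177, 0.1203]
tool_rot: [-0.0, -0.081, 0.997, 0.0]
contact_force: [0.9, 0.9, -0.7]
gripper_width: 0.7
grasp_force: 0.0
t 1.35 dist 0.09 perrow 0.0452 yaw 99.3 turn -0.0 j6 -1.58 zt [-0.001  0.    -1.   ]
[np.float64(0.0004), np.float64(0.0011), np.float64(0.0452), 0, 0, np.float64(0.0002)]
[np.float64(0.0004), np.float64(0.0011), np.float64(0.0452), 0, 0, np.float64(0.0002)]
```

Converted, 0.045 m is 0.72, 0.001 m is 0.016.

```bash
python3 shift.py '{"plan": [[0.7,0,0.016,0.72,0,0,0],[0.7,0,0.016,0.72,0,0,0],[0.0,0,0,0,0,0,0],[0.0,0,0,0,0,0,0],[0.0,0,0,0,0,0,0]]}'
python3 shift.py '{"plan": [[0.0,0,0,0,0,0,0],[0.0,0,0,-0.48,0,0,0],[0.0,0,0,-0.96,0,0,0],[0.0,0,0,-0.64,0,0,0]]}'
python3 -c "
from h import *
plan(jig(0,.072),.16,14.5,9)"
```

```text
time: 1.98
tool_pos: [0.6668, 0.1811, 0.0345]
tool_rot: [0.002, -0.081, 0.997, 0.0]
contact_force: [0.0, 0.2, 0.4]
gripper_width: 0.431
grasp_force: 62.1
time: 2.48
tool_pos: [0.6662, 0.1809, 0.1658]
tool_rot: [0.002, -0.081, 0.997, 0.0]
contact_force: [0.1, -0.2, -0.3]
gripper_width: 0.426
grasp_force: 62.1
t 2.48 dist 0.189 perrow 0.021 yaw 99.2 turn -84.7 j6 -1.57 zt [ 0.005  0.001 -1.   ]
[np.float64(0.0165), np.float64(0.0129), np.float64(0.0006), 0, 0, np.float64(0.1643)]
[np.float64(0.0184), np.float64(0.01), np.float64(0.0006), 0, 0, np.float64(0.1643)]
[np.float64(0.0198), np.float64(0.0069), np.float64(0.0006), 0, 0, np.float64(0.1643)]
[np.float64(0.0206), np.float64(0.0036), np.float64(0.0006), 0, 0, np.float64(0.1643)]
[np.float64(0.0209), np.float64(0.0001), np.float64(0.0006), 0, 0, np.float64(0.1643)]
[np.float64(0.0207), np.float64(-0.0033), np.float64(0.0006), 0, 0, np.float64(0.1643)]
[np.float64(0.0199), np.float64(-0.0066), np.float64(0.0006), 0, 0, np.float64(0.1643)]
[np.float64(0.0185), np.float64(-0.0098), np.float64(0.0006), 0, 0, np.float64(0.1643)]
[np.float64(0.0167), np.float64(-0.0127), np.float64(0.0006), 0, 0, np.float64(0.1643)]
```

Converted, 0.021 m is 0.336, 0.0205 m is 0.328, 0.164 rad / 2 = 0.082.

```bash
python3 shift.py '{"plan": [[0,0.264,0.208,0,0,0,0.082],[0,0.296,0.16,0,0,0,0.082],[0,0.32,0.112,0,0,0,0.082],[0,0.328,0.056,0,0,0,0.082],[0,0.336,0,0,0,0,0.082]]}'
python3 shift.py '{"plan": [[0,0.328,-0.056,0,0,0,0.082],[0,0.32,-0.104,0,0,0,0.082],[0,0.296,-0.16,0,0,0,0.082],[0,0.264,-0.2,0,0,0,0.082],[0,0,0,0,0,0,0]]}'
python3 -c "
from h import *
plan(jig(0,.070),.09,14.5,2)
cv2.imwrite('pics/t1.png',cv2.cvtColor(cv2.resize(manip.grab_frame('side')[140:280,200:360],None,fx=4,fy=4,interpolation=cv2.INTER_CUBIC),cv2.COLOR_RGB2BGR))"
```

```text
time: 3.1
tool_pos: [0.5725, 0.2314, 0.1625]
tool_rot: [0.001, 0.326, 0.945, 0.001]
contact_force: [-0.4, -0.9, 0.6]
gripper_width: 0.433
grasp_force: 62.0
time: 3.72
tool_pos: [0.4989, 0.2715, 0.1623]
tool_rot: [0.0, 0.61, 0.793, 0.001]
contact_force: [0.6, -0.1, -0.3]
gripper_width: 0.429
grasp_force: 62.1
t 3.73 dist 0.072 perrow 0.0362 yaw 14.9 turn -0.4 j6 0.11 zt [ 0.001  0.    -1.   ]
[np.float64(-0.0012), np.float64(0.001), np.float64(0.0361), 0, 0, np.float64(0.0031)]
[np.float64(-0.0012), np.float64(0.001), np.float64(0.0361), 0, 0, np.float64(0.0031)]
```

View pics/t1.png

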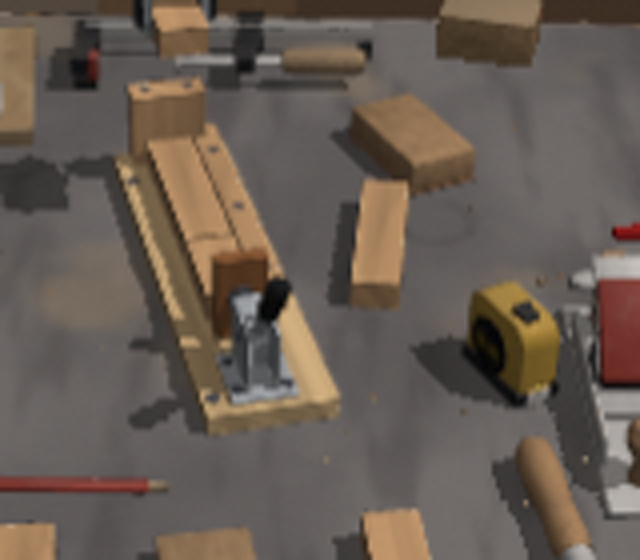

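short_b is held at the top of the crop, around (180,25), and long_b lies undisturbed at about (380,240). Lowering short_b onto course 1.

Converted, 0.04 m is 0.64, 0.022 m is 0.352, 0.006 rad / 2 = 0.003.

```bash
python3 shift.py '{"plan": [[0,-0.016,0.016,0.64,0,0,0.003],[0,-0.016,0.016,0.64,0,0,0],[0,0,0,0.352,0,0,0],[0,0,0,0,0,0,0]]}'
python3 -c "
from h import *
plan(jig(0,.070),.0535,14.5,1)"
```

```text
time: 4.28
tool_pos: [0.501, 0.2684, 0.0573]
tool_rot: [-0.001, 0.613, 0.79, -0.002]
contact_force: [-0.3, 0.1, -0.5]
gripper_width: 0.43
grasp_force: 62.1
t 4.28 dist 0.004 perrow 0.0041 yaw 14.4 turn 0.1 j6 0.11 zt [-0.004 -0.002 -1.   ]
[np.float64(0.0012), np.float64(0.0008), np.float64(0.0038), 0, 0, np.float64(-0.0022)]
```

```bash
python3 shift.py '{"plan": [[0,0.016,0.016,0.064,0,0,0],[0,0,0,0,0,0,0]]}'
python3 shift.py '{"plan": [[0.65,0,0,0,0,0,0],[0.65,0,0,0,0,0,0],[0.65,0,0,-0.8,0,0,0],[0.65,0,0,-0.8,0,0,0]]}'
python3 -c "
from h import *
plan((.4302,-.2265),.10,5.5,9)"
```

```text
time: 4.53
tool_pos: [0.5038, 0.271, 0.0567]
tool_rot: [0.001, 0.613, 0.79, 0.001]
contact_force: [-0.6, -0.2, -0.7]
gripper_width: 0.435
grasp_force: 62.1
time: 5.03
tool_pos: [0.502, 0.2704, 0.156]
tool_rot: [-0.0, 0.613, 0.79, -0.001]
contact_force: [0.2, -0.4, 0.2]
gripper_width: 0.654
grasp_force: 0.0
t 5.03 dist 0.505 perrow 0.0561 yaw 14.3 turn -8.8 j6 0.11 zt [-0.001 -0.001 -1.   ]
[np.float64(-0.0515), np.float64(-0.0214), np.float64(0.0063), 0, 0, np.float64(0.0171)]
[np.float64(-0.0519), np.float64(-0.0205), np.float64(0.0063), 0, 0, np.float64(0.0171)]
[np.float64(-0.0522), np.float64(-0.0196), np.float64(0.0063), 0, 0, np.float64(0.0171)]
[np.float64(-0.0526), np.float64(-0.0187), np.float64(0.0063), 0, 0, np.float64(0.0171)]
[np.float64(-0.0529), np.float64(-0.0178), np.float64(0.0063), 0, 0, np.float64(0.0171)]
[np.float64(-0.0532), np.float64(-0.0169), np.float64(0.0063), 0, 0, np.float64(0.0171)]
[np.float64(-0.0534), np.float64(-0.016), np.float64(0.0063), 0, 0, np.float64(0.0171)]
[np.float64(-0.0537), np.float64(-0.0151), np.float64(0.0063), 0, 0, np.float64(0.0171)]
[np.float64(-0.054), np.float64(-0.0142), np.float64(0.0063), 0, 0, np.float64(0.0171)]
```

Converted, -0.053 m is -0.848, -0.052 m is -0.832, 0.017 rad / 2 = 0.0085.

```bash
python3 shift.py '{"plan": [[0.7,-0.832,-0.336,0.096,0,0,0.0085],[0.7,-0.832,-0.336,0.096,0,0,0.0085],[0.7,-0.832,-0.32,0.096,0,0,0.0085],[0.7,-0.848,-0.304,0.096,0,0,0.0085],[0.7,-0.848,-0.288,0.096,0,0,0.0085]]}'
python3 shift.py '{"plan": [[0.7,-0.848,-0.272,0.096,0,0,0.0085],[0.7,-0.848,-0.256,0.096,0,0,0.0085],[0.7,-0.864,-0.24,0.096,0,0,0.0085],[0.7,-0.864,-0.224,0.096,0,0,0.009],[0.7,0,0,0,0,0,0]]}'
python3 -c "
from h import *
plan((.4302,-.2265),.004,5.5,2)
im=manip.grab_frame('top');cv2.imwrite('pics/t2f.png',im[:,:,::-1])
cv2.imwrite('pics/t2.png',cv2.cvtColor(cv2.resize(im[195:285,150:350],None,fx=4,fy=4,interpolation=cv2.INTER_CUBIC),cv2.COLOR_RGB2BGR))"
```

```text
time: 5.65
tool_pos: [0.4618, -0.0081, 0.1257]
tool_rot: [0.001, 0.646, 0.763, 0.0]
contact_force: [0.4, -1.3, 0.2]
gripper_width: 0.698
grasp_force: 0.0
time: 6.28
tool_pos: [0.4297, -0.2302, 0.1015]
tool_rot: [0.0, 0.674, 0.738, -0.0]
contact_force: [-0.6, 0.6, -0.2]
gripper_width: 0.699
grasp_force: 0.0
t 6.28 dist 0.098 perrow 0.0488 yaw 5.2 turn 0.3 j6 -0.73 zt [ 0.    -0.001 -1.   ]
[np.float64(0.0018), np.float64(0.0004), np.float64(0.0487), 0, 0, np.float64(-0.0026)]
[np.float64(0.0018), np.float64(0.0004), np.float64(0.0487), 0, 0, np.float64(-0.0026)]
```

View pics/t2.png

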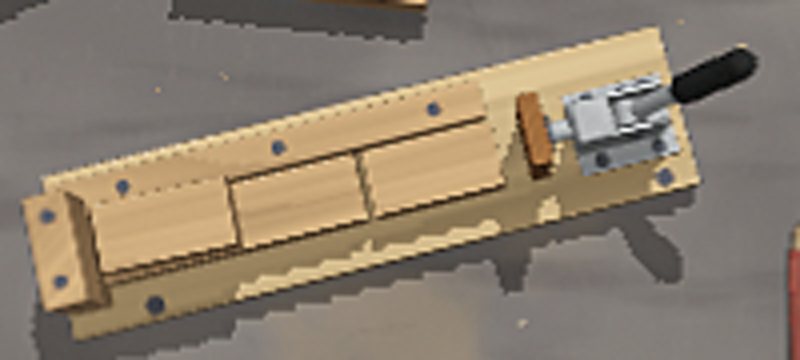

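short_b is on the first course: its top corners are at crop (93,202), (226,177), (241,246) and (104,272). I'll check its pose while picking long_a.

Converted, 0.049 m is 0.784, 0.048 m is 0.768.

```bash
python3 shift.py '{"plan": [[0.7,0.032,0,0.768,0,0,0],[0.7,0.032,0,0.784,0,0,0],[0.0,0,0,0,0,0,0],[0.0,0,0,0,0,0,0],[0.0,0,0,0,0,0,0]]}'
cat >> h.py <<'E'
def tojig(W): d=np.asarray(W)[:,:2]-O; return np.c_[d@JX,d@JY]*1000
def crop4(L,z): return tojig(world("top",np.array(L,float)/4+[150-.4,195-.4],z))
E
python3 -c "
from h import *
print(crop4([(93,202),(226,177),(241,246),(104,272)],.068).round(1))
p,M,s=tool();print(p,s['gripper_width'],s['contact_force'])
"
python3 shift.py '{"plan": [[0.0,0,0,0,0,0,0],[0.0,0,0,-0.48,0,0,0],[0.0,0,0,-0.96,0,0,0],[0.0,0,0,-0.8,0,0,0]]}'
python3 -c "
from h import *
plan(jig(0,-.045),.15,14.5,8)"
```

```text
time: 6.95
tool_pos: [0.4319, -0.2241, 0.0069]
tool_rot: [0.002, 0.672, 0.74, 0.0]
contact_force: [0.2, -0.7, -0.9]
gripper_width: 0.432
grasp_force: 62.0
[[ 23.3 102.7]
 [ 19.2  29. ]
 [-19.6  29.2]
 [-15.5 104.6]]
[ 0.43187631 -0.22406147  0.00693091] 0.43248732032810766 [ 0.21081704 -0.73213609 -0.87807858]
time: 7.45
tool_pos: [0.4303, -0.2234, 0.1473]
tool_rot: [0.001, 0.672, 0.74, 0.0]
contact_force: [0.9, -0.1, -0.6]
gripper_width: 0.432
grasp_force: 62.1
t 7.45 dist 0.395 perrow 0.0493 yaw 5.5 turn 9.0 j6 -0.73 zt [ 0.002 -0.001 -1.   ]
[np.float64(0.0463), np.float64(0.017), np.float64(-0.0004), 0, 0, np.float64(-0.0196)]
[np.float64(0.046), np.float64(0.0179), np.float64(-0.0004), 0, 0, np.float64(-0.0196)]
[np.float64(0.0456), np.float64(0.0188), np.float64(-0.0004), 0, 0, np.float64(-0.0196)]
[np.float64(0.0452), np.float64(0.0197), np.float64(-0.0004), 0, 0, np.float64(-0.0196)]
[np.float64(0.0448), np.float64(0.0206), np.float64(-0.0004), 0, 0, np.float64(-0.0196)]
[np.float64(0.0444), np.float64(0.0215), np.float64(-0.0004), 0, 0, np.float64(-0.0196)]
[np.float64(0.044), np.float64(0.0223), np.float64(-0.0004), 0, 0, np.float64(-0.0196)]
[np.float64(0.0436), np.float64(0.0232), np.float64(-0.0004), 0, 0, np.float64(-0.0196)]
```

Converted, 0.046 m is 0.736, 0.045 m is 0.72, -0.02 rad / 2 = -0.01.

```bash
python3 shift.py '{"plan": [[0,0.736,0.272,0,0,0,-0.01],[0,0.736,0.288,0,0,0,-0.01],[0,0.736,0.304,0,0,0,-0.01],[0,0.72,0.32,0,0,0,-0.01],[0,0.72,0.32,0,0,0,-0.01]]}'
python3 shift.py '{"plan": [[0,0.704,0.336,0,0,0,-0.0095],[0,0.704,0.352,0,0,0,-0.0095],[0,0.704,0.368,0,0,0,-0.0095],[0,0,0,0,0,0,0]]}'
python3 -c "
from h import *
plan(jig(0,-.0445),.060,14.5,2)"
```

```text
time: 8.07
tool_pos: [0.4928, 0.0171, 0.1455]
tool_rot: [0.001, 0.634, 0.773, 0.001]
contact_force: [0.9, -0.0, -0.2]
gripper_width: 0.432
grasp_force: 62.3
time: 8.57
tool_pos: [0.5291, 0.1613, 0.1453]
tool_rot: [0.0, 0.611, 0.792, 0.001]
contact_force: [-0.7, -1.0, -1.0]
gripper_width: 0.438
grasp_force: 62.2
t 8.57 dist 0.085 perrow 0.0427 yaw 14.7 turn -0.2 j6 -0.1 zt [ 0.001  0.001 -1.   ]
[np.float64(-0.0013), np.float64(0.0001), np.float64(0.0427), 0, 0, np.float64(0.0021)]
[np.float64(-0.0013), np.float64(0.0001), np.float64(0.0427), 0, 0, np.float64(0.0021)]
```

Converted, 0.043 m is 0.688, 0.006 m is 0.096, 0.003 rad / 2 = 0.0015.

```bash
python3 shift.py '{"plan": [[0,-0.016,0,0.688,0,0,0.0015],[0,-0.016,0,0.688,0,0,0],[0,0,0,0.096,0,0,0],[0,0,0,0,0,0,0],[0,0,0,0,0,0,0]]}'
python3 shift.py '{"plan": [[0,0,0,0.048,0,0,0],[0,0,0,0,0,0,0]]}'
python3 shift.py '{"plan": [[0,0,0,0.032,0,0,0],[0,0,0,0,0,0,0]]}'
```

```text
time: 9.2
tool_pos: [0.5309, 0.1567, 0.0549]
tool_rot: [0.002, 0.614, 0.79, 0.002]
contact_force: [-0.7, -0.9, -0.8]
gripper_width: 0.436
grasp_force: 62.2
time: 9.45
tool_pos: [0.5294, 0.1567, 0.0499]
tool_rot: [0.0, 0.613, 0.79, 0.0]
contact_force: [-0.6, 0.8, -1.1]
gripper_width: 0.433
grasp_force: 62.2
time: 9.7
tool_pos: [0.5288, 0.1567, 0.047]
tool_rot: [-0.0, 0.613, 0.79, -0.0]
contact_force: [-0.5, 0.6, -0.6]
gripper_width: 0.43
grasp_force: 62.2
```

Converted, 0.002 m is 0.032.

```bash
python3 shift.py '{"plan": [[0,0,0,0.032,0,0,0],[0,0,0,0,0,0,0]]}'
python3 shift.py '{"plan": [[0,0,0,0.016,0,0,0],[0,0,0,0,0,0,0]]}'
```

```text
time: 9.95
tool_pos: [0.5293, 0.1567, 0.0458]
tool_rot: [0.0, 0.613, 0.79, 0.0]
contact_force: [-1.1, -0.9, 2.5]
gripper_width: 0.429
grasp_force: 62.5
time: 10.2
tool_pos: [0.5293, 0.1567, 0.0457]
tool_rot: [-0.0, 0.613, 0.79, -0.0]
contact_force: [-4.6, -2.0, 9.2]
gripper_width: 0.43
grasp_force: 63.4
```

```bash
python3 shift.py '{"plan": [[0.65,0,0,-0.016,0,0,0],[0.65,0,0,0,0,0,0],[0.65,0,0,-0.56,0,0,0],[0.65,0.88,0,-0.16,0,0,0],[0.65,0.896,0,0,0,0,0]]}'
python3 -c "
from h import *
plan(jig(0,.0665),.049,14.5,2)"
```

```text
time: 10.82
tool_pos: [0.5025, 0.2653, 0.0918]
tool_rot: [0.001, 0.614, 0.789, 0.001]
contact_force: [1.3, 0.4, 0.2]
gripper_width: 0.653
grasp_force: 0.0
t 10.82 dist 0.043 perrow 0.0214 yaw 14.2 turn 0.3 j6 0.11 zt [ 0.003  0.001 -1.   ]
[np.float64(0.0005), np.float64(-0.0), np.float64(0.0214), 0, 0, np.float64(-0.0026)]
[np.float64(0.0005), np.float64(-0.0), np.float64(0.0214), 0, 0, np.float64(-0.0026)]
```

Converted, 0.021 m is 0.336, 0.001 m is 0.016, -0.005 rad / 2 = -0.0025.

```bash
python3 shift.py '{"plan": [[0.65,0.016,0,0.336,0,0,-0.0025],[0.65,0,0,0.336,0,0,0],[0,0,0,0,0,0,0],[0,0,0,0,0,0,0],[0,0,0,0,0,0,0]]}'
python3 shift.py '{"plan": [[0,0.032,0,-0.016,0,0,0],[0,0.032,0,0,0,0,0],[0,0,0,0.016,0,0,0],[0,0,0,0,0,0,0]]}'
python3 -c "
from h import *
plan(jig(0,.0705),.046,14.5,1)"
python3 shift.py '{"plan": [[0.65,0,0,0,0,0,0],[0.65,0,0,0,0,0,0],[0.65,0,0,-0.8,0,0,0],[0.65,0,0,-0.8,0,0,0]]}'
python3 -c "
from h import *
plan((.6637,.2023),.12,-5.4,4)"
```

```text
time: 11.45
tool_pos: [0.5022, 0.2653, 0.0494]
tool_rot: [0.0, 0.612, 0.791, 0.001]
contact_force: [1.0, -0.1, 0.6]
gripper_width: 0.432
grasp_force: 63.3
time: 11.95
tool_pos: [0.5002, 0.269, 0.0481]
tool_rot: [-0.0, 0.611, 0.791, -0.0]
contact_force: [0.0, 0.1, -0.6]
gripper_width: 0.432
grasp_force: 63.3
t 11.95 dist 0.003 perrow 0.0027 yaw 14.6 turn -0.1 j6 0.11 zt [-0. -0. -1.]
[np.float64(0.0009), np.float64(0.0015), np.float64(0.0021), 0, 0, np.float64(0.002)]
time: 12.45
tool_pos: [0.4997, 0.2688, 0.1487]
tool_rot: [-0.001, 0.611, 0.791, -0.001]
contact_force: [0.9, -0.0, -0.5]
gripper_width: 0.652
grasp_force: 0.0
t 12.45 dist 0.179 perrow 0.0448 yaw 14.6 turn -20.0 j6 0.11 zt [-0.002 -0.001 -1.   ]
[np.float64(-0.0264), np.float64(0.0355), np.float64(0.0071), 0, 0, np.float64(0.0873)]
[np.float64(-0.0232), np.float64(0.0377), np.float64(0.0071), 0, 0, np.float64(0.0873)]
[np.float64(-0.0199), np.float64(0.0395), np.float64(0.0071), 0, 0, np.float64(0.0873)]
[np.float64(-0.0163), np.float64(0.0411), np.float64(0.0071), 0, 0, np.float64(0.0873)]
```

```bash
python3 -c "
from h import *
plan((.6616,-.1706),.15,6.6,8)"
```

```text
t 12.45 dist 0.468 perrow 0.0585 yaw 14.6 turn -8.0 j6 0.11 zt [-0.002 -0.001 -1.   ]
[np.float64(-0.0583), np.float64(0.0057), np.float64(-0.0002), 0, 0, np.float64(0.0175)]
[np.float64(-0.0581), np.float64(0.0068), np.float64(-0.0002), 0, 0, np.float64(0.0175)]
[np.float64(-0.058), np.float64(0.0078), np.float64(-0.0002), 0, 0, np.float64(0.0175)]
[np.float64(-0.0579), np.float64(0.0088), np.float64(-0.0002), 0, 0, np.float64(0.0175)]
[np.float64(-0.0577), np.float64(0.0098), np.float64(-0.0002), 0, 0, np.float64(0.0175)]
[np.float64(-0.0575), np.float64(0.0108), np.float64(-0.0002), 0, 0, np.float64(0.0175)]
[np.float64(-0.0573), np.float64(0.0118), np.float64(-0.0002), 0, 0, np.float64(0.0175)]
[np.float64(-0.0571), np.float64(0.0128), np.float64(-0.0002), 0, 0, np.float64(0.0175)]
```

The manual's scale: shifts go in shares of 62.5 mm and turns go in shares of 2 rad. Converting my numbers, -0.058 m is -0.928, -0.01 m is -0.16, 0.018 rad / 2 = 0.009.

```bash
python3 shift.py '{"plan": [[0.7,-0.928,0.096,-0.16,0,0,0.0085],[0.7,-0.928,0.112,-0.16,0,0,0.0085],[0.7,-0.928,0.128,-0.16,0,0,0.0085],[0.7,-0.928,0.144,0,0,0,0.009],[0.7,-0.928,0.16,0,0,0,0.009]]}'
python3 shift.py '{"plan": [[0.7,-0.92,0.176,0,0,0,0.0085],[0.7,-0.912,0.192,0.16,0,0,0.0085],[0.7,-0.912,0.208,0.32,0,0,0.009],[0.7,0,0,0,0,0,0]]}'
python3 -c "
from h import *
plan((.6616,-.1706),.004,6.6,3)
im=manip.grab_frame('top');cv2.imwrite('pics/t3f.png',im[:,:,::-1])
cv2.imwrite('pics/t3.png',cv2.cvtColor(cv2.resize(im[195:285,150:350],None,fx=4,fy=4,interpolation=cv2.INTER_CUBIC),cv2.COLOR_RGB2BGR))"
```

```text
time: 13.08
tool_pos: [0.6035, -0.0071, 0.1788]
tool_rot: [0.0, 0.646, 0.764, 0.0]
contact_force: [-0.4, 0.9, -0.2]
gripper_width: 0.699
grasp_force: 0.0
time: 13.58
tool_pos: [0.6635, -0.1729, 0.1452]
tool_rot: [-0.002, 0.667, 0.745, -0.001]
contact_force: [0.0, 0.6, 0.3]
gripper_width: 0.699
grasp_force: 0.0
t 13.57 dist 0.141 perrow 0.0471 yaw 6.4 turn 0.2 j6 -0.47 zt [-0.004  0.001 -1.   ]
[np.float64(0.0008), np.float64(-0.0004), np.float64(0.0471), 0, 0, np.float64(-0.0013)]
[np.float64(0.0008), np.float64(-0.0004), np.float64(0.0471), 0, 0, np.float64(-0.0013)]
[np.float64(0.0008), np.float64(-0.0004), np.float64(0.0471), 0, 0, np.float64(-0.0013)]
```

View pics/t3.png

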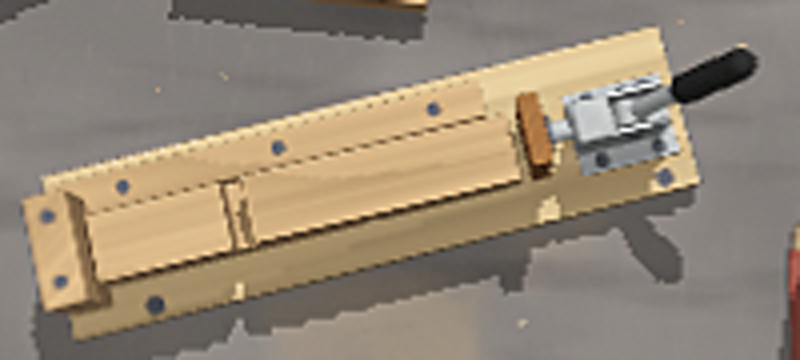

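Both course-2 pieces now look aligned. The short piece's corners are at (87,213), (220,180), (232,248) and (98,281). The long piece's are at (240,178), (505,114), (521,181) and (253,245). Checking them while picking short_a.

Converted, 0.047 m is 0.752, 0.001 m is 0.016.

```bash
python3 -c "
from h import *
print(crop4([(87,213),(220,180),(232,248),(98,281)],.068).round(1))
print(crop4([(240,178),(505,114),(521,181),(253,245)],.068).round(1))
"
python3 shift.py '{"plan": [[0.7,0.016,0,0.752,0,0,0],[0.7,0.016,0,0.752,0,0,0],[0.7,0.016,0,0.752,0,0,0],[0.0,0,0,0,0,0,0],[0.0,0,0,0,0,0,0]]}'
python3 shift.py '{"plan": [[0.0,0,0,0,0,0,0],[0.0,0,0,0,0,0,0]]}'
python3 shift.py '{"plan": [[0.0,0,0,-0.48,0,0,0],[0.0,0,0,-0.96,0,0,0],[0.0,0,0,-0.96,0,0,0],[0.0,0,0,-0.64,0,0,0]]}'
python3 -c "
from h import *
plan(jig(0,-.084),.20,14.5,6)"
```

```text
[[ 18.2 107.1]
 [ 18.4  32.5]
 [-19.5  34.1]
 [-19.5 108.7]]
[[  16.8   21.7]
 [  16.1 -127.6]
 [ -22.  -127.1]
 [ -20.7   22.7]]
time: 14.25
tool_pos: [0.6653, -0.166, 0.0097]
tool_rot: [0.001, 0.665, 0.747, 0.001]
contact_force: [0.6, -0.1, 0.1]
gripper_width: 0.431
grasp_force: 63.4
time: 14.5
tool_pos: [0.6654, -0.1668, 0.0098]
tool_rot: [0.002, 0.665, 0.747, 0.001]
contact_force: [0.2, 0.4, 0.0]
gripper_width: 0.43
grasp_force: 63.5
time: 15.0
tool_pos: [0.6652, -0.167, 0.2028]
tool_rot: [0.003, 0.665, 0.747, 0.001]
contact_force: [1.0, 0.1, -0.3]
gripper_width: 0.43
grasp_force: 63.5
t 15.0 dist 0.314 perrow 0.0523 yaw 6.6 turn 7.9 j6 -0.47 zt [ 0.006 -0.002 -1.   ]
[np.float64(0.05), np.float64(-0.0152), np.float64(0.0002), 0, 0, np.float64(-0.0229)]
[np.float64(0.0504), np.float64(-0.014), np.float64(0.0002), 0, 0, np.float64(-0.0229)]
[np.float64(0.0507), np.float64(-0.0129), np.float64(0.0002), 0, 0, np.float64(-0.0229)]
[np.float64(0.051), np.float64(-0.0117), np.float64(0.0002), 0, 0, np.float64(-0.0229)]
[np.float64(0.0512), np.float64(-0.0105), np.float64(0.0002), 0, 0, np.float64(-0.0229)]
[np.float64(0.0514), np.float64(-0.0094), np.float64(0.0002), 0, 0, np.float64(-0.0229)]
```

Converted, 0.052 m is 0.832, 0.051 m is 0.816, -0.023 rad / 2 = -0.0115.

```bash
python3 shift.py '{"plan": [[0,0.816,-0.24,0,0,0,-0.0115],[0,0.816,-0.224,0,0,0,-0.0115],[0,0.816,-0.208,0,0,0,-0.0115],[0,0.832,-0.192,0,0,0,-0.0115],[0,0.832,-0.16,0,0,0,-0.0115]]}'
python3 shift.py '{"plan": [[0,0.832,-0.128,0,0,0,-0.0115],[0,0.096,0,0.64,0,0,0],[0,0,0,0,0,0,0]]}'
python3 -c "
from h import *
plan(jig(.001,-.075),.083,14.5,2)"
```

```text
time: 15.62
tool_pos: [0.5587, 0.0784, 0.1985]
tool_rot: [0.001, 0.621, 0.784, 0.001]
contact_force: [1.2, -0.8, -0.4]
gripper_width: 0.429
grasp_force: 63.6
time: 16.0
tool_pos: [0.5355, 0.132, 0.1548]
tool_rot: [-0.002, 0.611, 0.791, -0.002]
contact_force: [-0.8, -0.3, -0.3]
gripper_width: 0.431
grasp_force: 63.6
t 16.0 dist 0.072 perrow 0.0359 yaw 14.6 turn -0.1 j6 -0.15 zt [-0.006 -0.001 -1.   ]
[np.float64(-0.0016), np.float64(0.0015), np.float64(0.0359), 0, 0, np.float64(0.0012)]
[np.float64(-0.0016), np.float64(0.0015), np.float64(0.0359), 0, 0, np.float64(0.0012)]
```

Converted, 0.036 m is 0.576, 0.003 m is 0.048.

```bash
python3 shift.py '{"plan": [[0,-0.016,0.016,0.576,0,0,0],[0,-0.016,0.032,0.576,0,0,0],[0,0,0,0,0,0,0],[0,0,0,0.048,0,0,0],[0,0,0,0,0,0,0]]}'
python3 shift.py '{"plan": [[0,0,0,0.032,0,0,0],[0,0,0,0,0,0,0]]}'
python3 -c "
from h import *
plan(jig(.001,-.075),.0737,14.5,1)"
```

```text
time: 16.62
tool_pos: [0.5429, 0.1304, 0.0845]
tool_rot: [0.001, 0.612, 0.791, 0.001]
contact_force: [0.4, 0.1, -0.2]
gripper_width: 0.433
grasp_force: 63.6
time: 16.88
tool_pos: [0.5417, 0.1305, 0.0808]
tool_rot: [0.0, 0.612, 0.791, 0.0]
contact_force: [-0.7, 0.3, -0.2]
gripper_width: 0.43
grasp_force: 63.6
t 16.88 dist 0.008 perrow 0.0077 yaw 14.6 turn -0.1 j6 -0.15 zt [ 0.001  0.    -1.   ]
[np.float64(-0.0001), np.float64(-0.0031), np.float64(0.0071), 0, 0, np.float64(0.001)]
```

Converted, 0.004 m is 0.064, -0.003 m is -0.048.

```bash
python3 shift.py '{"plan": [[0,0,-0.048,0.064,0,0,0],[0,0,0,0,0,0,0]]}'
python3 shift.py '{"plan": [[0,0,0,0.024,0,0,0],[0,0,0,0,0,0,0]]}'
python3 shift.py '{"plan": [[0,0,0,0.024,0,0,0],[0,0,0,0,0,0,0]]}'
```

```text
time: 17.12
tool_pos: [0.5378, 0.1297, 0.0756]
tool_rot: [-0.0, 0.612, 0.791, -0.0]
contact_force: [-0.4, -0.1, -0.9]
gripper_width: 0.427
grasp_force: 63.6
time: 17.38
tool_pos: [0.5385, 0.1297, 0.0746]
tool_rot: [-0.0, 0.612, 0.791, -0.0]
contact_force: [-0.3, -0.4, -0.8]
gripper_width: 0.434
grasp_force: 63.6
time: 17.62
tool_pos: [0.5388, 0.1297, 0.0735]
tool_rot: [0.0, 0.612, 0.791, 0.0]
contact_force: [-0.5, 0.5, -0.1]
gripper_width: 0.426
grasp_force: 63.7
```

Converted, 0.0015 m is 0.024.

```bash
python3 shift.py '{"plan": [[0,0,0,0.024,0,0,0],[0,0,0,0,0,0,0]]}'
python3 shift.py '{"plan": [[0,0,0,0.024,0,0,0],[0,0,0,0,0,0,0]]}'
```

```text
time: 17.88
tool_pos: [0.5388, 0.1297, 0.0734]
tool_rot: [-0.0, 0.612, 0.791, -0.0]
contact_force: [-3.8, -0.7, 8.9]
gripper_width: 0.433
grasp_force: 64.7
time: 18.12
tool_pos: [0.5389, 0.1298, 0.0734]
tool_rot: [-0.0, 0.612, 0.791, -0.0]
contact_force: [-8.7, -1.8, 16.1]
gripper_width: 0.43
grasp_force: 65.7
```

Converted, -0.04 m is -0.64, -0.002 m is -0.032.

```bash
python3 shift.py '{"plan": [[0.65,0,0,-0.032,0,0,0],[0.65,0,0,0,0,0,0],[0.65,0,0,-0.64,0,0,0],[0.65,0,0,-0.64,0,0,0]]}'
python3 -c "
from h import *
plan((.6637,.2023),.11,-5.4,3)"
```

```text
time: 18.62
tool_pos: [0.5377, 0.1296, 0.1518]
tool_rot: [-0.001, 0.612, 0.791, -0.001]
contact_force: [-0.1, -0.4, 0.7]
gripper_width: 0.648
grasp_force: 0.0
t 18.62 dist 0.151 perrow 0.0505 yaw 14.5 turn -19.9 j6 -0.15 zt [-0.003 -0.    -1.   ]
[np.float64(0.0129), np.float64(0.0468), np.float64(0.0138), 0, 0, np.float64(0.1161)]
[np.float64(0.0182), np.float64(0.045), np.float64(0.0138), 0, 0, np.float64(0.1161)]
[np.float64(0.0233), np.float64(0.0426), np.float64(0.0138), 0, 0, np.float64(0.1161)]
```

Converted, 0.047 m is 0.752, 0.045 m is 0.72, 0.116 rad / 2 = 0.058.

```bash
python3 shift.py '{"plan": [[0.7,0.208,0.752,0.224,0,0,0.058],[0.7,0.288,0.72,0.224,0,0,0.058],[0.7,0.368,0.68,0.224,0,0,0.058],[0.7,0,0,0,0,0,0]]}'
python3 -c "
from h import *
im=cv2.imread('pics/t3f.png')[:,:,::-1].copy()
k=np.zeros_like(im);k[165:205,185:265]=im[165:205,185:265]
for V in(150,165): print(rects('top',k,(8,60,V),(25,255,255),.025,60)[0])
plan((.6637,.2023),.004,-5.4,2)"
```

```text
time: 19.12
tool_pos: [0.665, 0.2029, 0.1058]
tool_rot: [-0.001, 0.739, 0.673, -0.002]
contact_force: [-0.8, -0.5, -0.5]
gripper_width: 0.701
grasp_force: 0.0
[(array([225., 185.]), 663.8, 202.6, 150.0, 37.3, 84.7)]
[(array([225., 185.]), 663.8, 202.4, 149.7, 37.3, 84.7)]
t 19.12 dist 0.102 perrow 0.0509 yaw -5.3 turn -0.1 j6 0.28 zt [-0.005 -0.001 -1.   ]
[np.float64(-0.0003), np.float64(-0.0003), np.float64(0.0509), 0, 0, np.float64(0.0005)]
[np.float64(-0.0003), np.float64(-0.0003), np.float64(0.0509), 0, 0, np.float64(0.0005)]
```

Converted, 0.05 m is 0.8.

```bash
python3 shift.py '{"plan": [[0.7,0,0,0.8,0,0,0],[0.7,0,0,0.8,0,0,0],[0.7,0,0,0,0,0,0],[0.0,0,0,0,0,0,0],[0.0,0,0,0,0,0,0]]}'
python3 shift.py '{"plan": [[0.0,0,0,0,0,0,0],[0.0,0,0,0,0,0,0]]}'
python3 shift.py '{"plan": [[0.0,0,0,-0.48,0,0,0],[0.0,0,0,-0.96,0,0,0],[0.0,0,0,-0.96,0,0,0],[0.0,0,0,0,0,0,0]]}'
python3 -c "
from h import *
plan(jig(0,.037),.15,14.5,4)"
```

```text
time: 19.75
tool_pos: [0.6672, 0.2024, 0.0142]
tool_rot: [0.002, 0.74, 0.673, 0.002]
contact_force: [1.0, 0.2, 0.3]
gripper_width: 0.423
grasp_force: 62.4
time: 20.0
tool_pos: [0.667, 0.2024, 0.0137]
tool_rot: [0.001, 0.74, 0.673, 0.002]
contact_force: [-0.2, -0.3, 7.6]
gripper_width: 0.425
grasp_force: 63.3
time: 20.5
tool_pos: [0.6692, 0.203, 0.1697]
tool_rot: [0.004, 0.739, 0.673, 0.006]
contact_force: [0.4, -0.5, -0.3]
gripper_width: 0.422
grasp_force: 62.5
t 20.5 dist 0.164 perrow 0.0411 yaw -5.4 turn 19.9 j6 0.28 zt [ 0.015  0.003 -1.   ]
[np.float64(0.0049), np.float64(-0.0406), np.float64(0.0044), 0, 0, np.float64(-0.0867)]
[np.float64(0.0084), np.float64(-0.04), np.float64(0.0044), 0, 0, np.float64(-0.0867)]
[np.float64(0.0119), np.float64(-0.0391), np.float64(0.0044), 0, 0, np.float64(-0.0867)]
[np.float64(0.0152), np.float64(-0.0379), np.float64(0.0044), 0, 0, np.float64(-0.0867)]
```

Converted, -0.041 m is -0.656, 0.015 m is 0.24, -0.087 rad / 2 = -0.0435.

```bash
python3 shift.py '{"plan": [[0,0.08,-0.656,0,0,0,-0.0435],[0,0.128,-0.64,0,0,0,-0.0435],[0,0.192,-0.624,0.08,0,0,-0.0435],[0,0.24,-0.608,0.192,0,0,-0.043],[0,0,0,0,0,0,0]]}'
python3 -c "
from h import *
plan(jig(0,.037),.095,14.5,1)
im=manip.grab_frame('side');cv2.imwrite('pics/t4.png',cv2.cvtColor(cv2.resize(im[120:270,190:340],None,fx=4,fy=4,interpolation=cv2.INTER_CUBIC),cv2.COLOR_RGB2BGR))"
```

```text
time: 21.12
tool_pos: [0.5007, 0.2365, 0.1403]
tool_rot: [-0.002, 0.611, 0.791, -0.002]
contact_force: [1.0, 0.1, -0.7]
gripper_width: 0.424
grasp_force: 62.4
t 21.12 dist 0.046 perrow 0.0462 yaw 14.6 turn -0.1 j6 0.05 zt [-0.005 -0.001 -1.   ]
[np.float64(-0.0009), np.float64(0.0093), np.float64(0.0452), 0, 0, np.float64(0.002)]
```

View pics/t4.png

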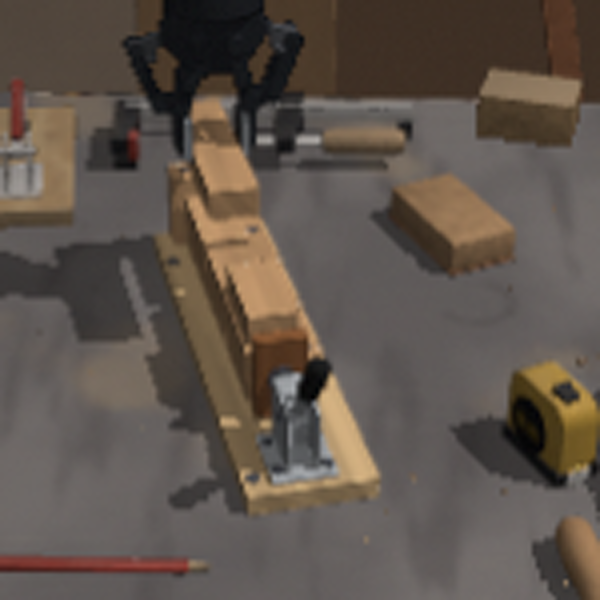

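long_b is held level above the stack, and short_a sits on course 3 at the clamp end, around (265,295). Lowering long_b.

Converted, 0.025 m is 0.4, 0.022 m is 0.352.

```bash
python3 shift.py '{"plan": [[0,-0.016,0.144,0.4,0,0,0],[0,0,0,0.352,0,0,0],[0,0,0,0,0,0,0],[0,0,0,0,0,0,0]]}'
python3 -c "
from h import *
plan(jig(0,.037),.082,14.5,1)"
```

```text
time: 21.68
tool_pos: [0.5149, 0.2378, 0.0973]
tool_rot: [0.0, 0.613, 0.79, 0.001]
contact_force: [1.1, 0.2, -0.5]
gripper_width: 0.426
grasp_force: 62.4
t 21.68 dist 0.016 perrow 0.0161 yaw 14.5 turn 0.0 j6 0.05 zt [ 0.001  0.    -1.   ]
[np.float64(0.0013), np.float64(-0.005), np.float64(0.0153), 0, 0, np.float64(-0.0007)]
```

```bash
python3 shift.py '{"plan": [[0,0.016,-0.064,0.128,0,0,0],[0,0,0,0,0,0,0],[0,0,0,0,0,0,0]]}'
python3 -c "
from h import *
plan(jig(0,.037),.082,14.5,1)"
python3 shift.py '{"plan": [[0,0,0,0.048,0,0,0],[0,0,0,0,0,0,0]]}'
python3 -c "
from h import *
plan(jig(0,.037),.082,14.5,1)"
```

```text
time: 22.05
tool_pos: [0.5096, 0.2378, 0.0886]
tool_rot: [0.0, 0.612, 0.791, 0.0]
contact_force: [-0.5, -0.3, 0.2]
gripper_width: 0.422
grasp_force: 62.4
t 22.05 dist 0.007 perrow 0.0066 yaw 14.5 turn -0.0 j6 0.05 zt [ 0.  0. -1.]
[np.float64(0.0), np.float64(0.0001), np.float64(0.0066), 0, 0, np.float64(0.0)]
time: 22.3
tool_pos: [0.5094, 0.2377, 0.085]
tool_rot: [-0.0, 0.612, 0.791, -0.0]
contact_force: [-0.1, 0.0, -1.2]
gripper_width: 0.428
grasp_force: 62.4
t 22.3 dist 0.003 perrow 0.0031 yaw 14.5 turn 0.0 j6 0.05 zt [-0. -0. -1.]
[np.float64(0.0001), np.float64(0.0003), np.float64(0.003), 0, 0, np.float64(-0.0001)]
```

Converted, 0.002 m is 0.032.

```bash
python3 shift.py '{"plan": [[0,0,0,0.032,0,0,0],[0,0,0,0,0,0,0]]}' | grep -E "pos|force"
python3 shift.py '{"plan": [[0,0,0,0.024,0,0,0],[0,0,0,0,0,0,0]]}'| grep -E "pos|force"
python3 shift.py '{"plan": [[0,0,0,0.024,0,0,0],[0,0,0,0,0,0,0]]}'| grep -E "pos|force"
```

```text
tool_pos: [0.5095, 0.2377, 0.0831]
contact_force: [-0.2, 0.3, -0.6]
grasp_force: 62.4
tool_pos: [0.5097, 0.2377, 0.0818]
contact_force: [0.1, -0.8, -0.8]
grasp_force: 62.4
tool_pos: [0.5099, 0.2378, 0.0817]
contact_force: [-3.5, -1.5, 5.6]
grasp_force: 63.2
```

Converted, 0.001 m is 0.016.

```bash
python3 shift.py '{"plan": [[0,0,0,0.016,0,0,0],[0,0,0,0,0,0,0]]}'| grep -E "pos|force"
```

```text
tool_pos: [0.51, 0.2378, 0.0817]
contact_force: [-5.9, -1.5, 11.5]
grasp_force: 63.7
```

Contact made, so I'll release, back off and move clear to look.

Converted, -0.05 m is -0.8, -0.04 m is -0.64.

```bash
python3 shift.py '{"plan": [[0.65,0,0,-0.024,0,0,0],[0.65,0,0,0,0,0,0],[0.65,0,0,-0.64,0,0,0],[0.65,0,0,-0.8,0,0,0]]}'
python3 -c "
from h import *
plan((.5,-.15),.2,14.5,7)"
```

```text
time: 23.8
tool_pos: [0.5083, 0.2373, 0.1696]
tool_rot: [-0.001, 0.612, 0.791, -0.002]
contact_force: [1.0, -0.0, 0.2]
gripper_width: 0.647
grasp_force: 0.0
t 23.8 dist 0.389 perrow 0.0555 yaw 14.5 turn 0.0 j6 0.05 zt [-0.004 -0.001 -1.   ]
[np.float64(-0.0533), np.float64(-0.015), np.float64(-0.0043), 0, 0, np.float64(-0.0)]
[np.float64(-0.0533), np.float64(-0.015), np.float64(-0.0043), 0, 0, np.float64(-0.0)]
[np.float64(-0.0533), np.float64(-0.015), np.float64(-0.0043), 0, 0, np.float64(-0.0)]
[np.float64(-0.0533), np.float64(-0.015), np.float64(-0.0043), 0, 0, np.float64(-0.0)]
[np.float64(-0.0533), np.float64(-0.015), np.float64(-0.0043), 0, 0, np.float64(-0.0)]
[np.float64(-0.0533), np.float64(-0.015), np.float64(-0.0043), 0, 0, np.float64(-0.0)]
[np.float64(-0.0533), np.float64(-0.015), np.float64(-0.0043), 0, 0, np.float64(-0.0)]
```

Converted, -0.053 m is -0.848, -0.015 m is -0.24.

```bash
python3 shift.py '{"plan": [[0.5,-0.848,-0.24,-0.08,0,0,0],[0.3,-0.848,-0.24,-0.08,0,0,0],[0,-0.848,-0.24,-0.08,0,0,0],[0,-0.848,-0.24,-0.08,0,0,0],[0,-0.848,-0.24,-0.08,0,0,0]]}'
python3 shift.py '{"plan": [[0,-0.848,-0.24,0,0,0,0],[0,-0.848,-0.24,0,0,0,0],[0,0,0,0,0,0,0]]}'
python3 -c "
from h import *
im=manip.grab_frame('top');cv2.imwrite('pics/t5f.png',im[:,:,::-1])
cv2.imwrite('pics/t5.png',cv2.cvtColor(cv2.resize(im[195:285,150:350],None,fx=4,fy=4,interpolation=cv2.INTER_CUBIC),cv2.COLOR_RGB2BGR))"
```

```text
time: 24.42
tool_pos: [0.503, -0.0393, 0.1957]
tool_rot: [0.0, 0.612, 0.791, 0.0]
contact_force: [0.6, -0.4, -0.4]
gripper_width: 0.0
grasp_force: 0.0
time: 24.8
tool_pos: [0.5004, -0.1508, 0.1955]
tool_rot: [-0.0, 0.614, 0.789, -0.0]
contact_force: [-0.7, 0.3, 0.1]
gripper_width: 0.001
grasp_force: 0.0
```

View pics/t5.png

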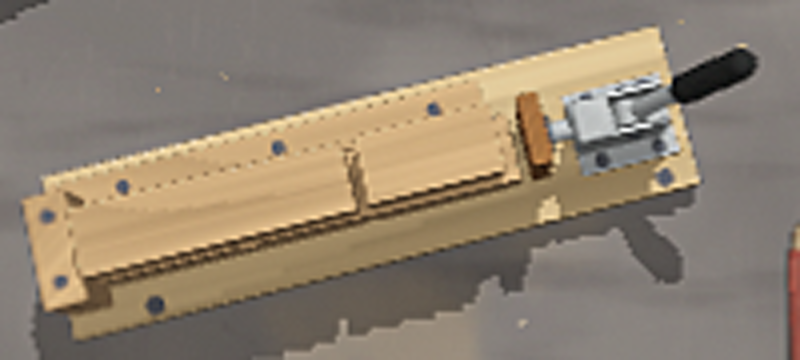

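Course 3 is in: the long piece's corners are at about (70,208), (344,147), (356,212) and (86,277), and the short's at (360,145), (492,112), (506,175) and (366,208).

```bash
python3 -c "
from h import *
print(crop4([(70,208),(344,147),(356,212),(86,277)],.093).round(1))
print(crop4([(360,145),(492,112),(506,175),(366,208)],.093).round(1))
im=cv2.imread('pics/t5f.png')[:,:,::-1].copy()
k=np.zeros_like(im)
# near edge lines: strongest row gradient under each piece
g=cv2.cvtColor(im,cv2.COLOR_RGB2GRAY)
m=cv2.inRange(cv2.cvtColor(im,cv2.COLOR_RGB2HSV),(0,0,0),(179,255,60))
k=m[200:225,315:345];v,u=np.nonzero(k);print('grip px',u.min()+315,u.max()+315,v.min()+200,v.max()+200)
L=np.array([(313+0.,218.),(337.,209.)]);print('tip',tojig(world('top',[(337,210)],.131)))
p,M,s=tool();print(p,tojig([p]),M.round(3))
print('tip target',jig(0,-.263))
"
```

```text
[[ 19.  110.1]
 [ 15.7 -38.9]
 [-19.7 -37.3]
 [-18.9 109.1]]
[[  14.7  -47.5]
 [  15.  -120.2]
 [ -19.8 -119.2]
 [ -18.9  -42.9]]
grip px 318 338 207 220
tip [[   2.20998214 -254.72047188]]
[ 0.50047723 -0.14892422  0.19533715] [[-105.73869613 -335.12718899]] [[-0.247  0.969 -0.001]
 [ 0.969  0.247  0.001]
 [ 0.001 -0.    -1.   ]]
tip target [ 0.5848055  -0.05263432]
```

All pieces are inside the limits. Next I'll bring the shut fingers in behind the lever.

Converted, 0.053 m is 0.848, 0.045 m is 0.72.

```bash
python3 shift.py '{"plan": [[0,0.24,0.848,0,0,0,0],[0,0.24,0.848,0,0,0,0],[0,0,0,0.72,0,0,0],[0,0,0,0.72,0,0,0],[0,0,0,0,0,0,0]]}'
python3 -c "
from h import *
p,M,s=tool();print(p,tojig([p]),s['contact_force'])"
```

```text
time: 25.48
tool_pos: [0.5924, -0.0894, 0.1008]
tool_rot: [-0.005, 0.611, 0.791, -0.002]
contact_force: [-0.2, 0.2, -0.4]
gripper_width: 0.001
grasp_force: 0.0
[ 0.59244679 -0.08935089  0.10076814] [[  -1.78866378 -300.46059657]] [-0.17507922  0.17149338 -0.38397769]
```

Converted, 0.015 m is 0.24, -0.004 m is -0.064.

```bash
python3 shift.py '{"plan": [[0,0.24,0.032,-0.064,0,0,0],[0,0.24,0,0,0,0,0],[0,0.24,0,0,0,0,0],[0,0.24,0,0,0,0,0]]}'
python3 shift.py '{"plan": [[0,0.24,0,0,0,0,0],[0,0.24,0,0,0,0,0],[0,0.16,0,0,0,0,0],[0,0,0,0,0,0,0]]}'
python3 -c "
from h import *
p,M,s=tool();print(p,tojig([p]),s['contact_force'])"
```

```text
time: 25.98
tool_pos: [0.5838, -0.0332, 0.112]
tool_rot: [0.002, 0.612, 0.791, 0.001]
contact_force: [0.3, -2.5, 1.9]
gripper_width: 0.004
grasp_force: 1.6
time: 26.48
tool_pos: [0.5723, 0.0064, 0.1093]
tool_rot: [-0.001, 0.612, 0.791, 0.0]
contact_force: [0.1, -0.1, 0.5]
gripper_width: -0.0
grasp_force: 0.0
[0.57226682 0.00636315 0.10928293] [[   2.62197657 -202.74185176]] [ 0.10001878 -0.1390316   0.52836308]
```

Converted, 0.008 m is 0.128, 0.006 m is 0.096.

```bash
python3 shift.py '{"plan": [[0,0.128,-0.032,0.048,0,0,0],[0,0.128,0,0,0,0,0],[0,0.096,0,0,0,0,0],[0,0,0,0,0,0,0]]}'
python3 shift.py '{"plan": [[0,0.064,0,0,0,0,0],[0,0,0,0,0,0,0]]}'
python3 shift.py '{"plan": [[0,0.048,0,0,0,0,0],[0,0,0,0,0,0,0]]}'
python3 -c "
from h import *
p,M,s=tool();print(p,tojig([p]),s['contact_force'])"
```

```text
time: 26.98
tool_pos: [0.5648, 0.0266, 0.1064]
tool_rot: [-0.001, 0.612, 0.791, -0.0]
contact_force: [0.1, -1.3, 0.3]
gripper_width: 0.001
grasp_force: 0.4
time: 27.22
tool_pos: [0.5641, 0.0301, 0.1067]
tool_rot: [-0.0, 0.612, 0.791, -0.0]
contact_force: [0.1, -1.4, 0.7]
gripper_width: -0.002
grasp_force: 0.7
time: 27.48
tool_pos: [0.5636, 0.0329, 0.1068]
tool_rot: [-0.0, 0.612, 0.791, 0.0]
contact_force: [0.3, -2.3, -0.8]
gripper_width: 0.003
grasp_force: 0.9
[0.5635908  0.03288159 0.10683512] [[   0.85713206 -174.89609155]] [ 0.26071049 -2.29534024 -0.83241466]
```

Still pushing easily, so I'll continue in small steps until the end stop.

Converted, 0.003 m is 0.048.

```bash
for i in 1; do python3 shift.py '{"plan": [[0,0.048,0,0,0,0,0],[0,0,0,0,0,0,0]]}'|grep -E "pos|contact"; done
python3 shift.py '{"plan": [[0,0.048,0,0,0,0,0],[0,0,0,0,0,0,0]]}'|grep -E "pos|contact"
python3 shift.py '{"plan": [[0,0.048,0,0,0,0,0],[0,0,0,0,0,0,0]]}'|grep -E "pos|contact"
```

```text
tool_pos: [0.5629, 0.0359, 0.1069]
contact_force: [0.9, -3.0, 0.4]
tool_pos: [0.5621, 0.0389, 0.1068]
contact_force: [-0.4, -2.4, 0.3]
tool_pos: [0.562, 0.0399, 0.1075]
contact_force: [1.5, -8.2, 1.5]
```

Converted, 0.002 m is 0.032.

```bash
python3 shift.py '{"plan": [[0,0.032,0,0,0,0,0],[0,0,0,0,0,0,0]]}'|grep -E "pos|contact"
python3 shift.py '{"plan": [[0,0.032,0,0,0,0,0],[0,0,0,0,0,0,0]]}'|grep -E "pos|contact"
```

```text
tool_pos: [0.562, 0.0405, 0.1079]
contact_force: [1.5, -11.4, 2.3]
tool_pos: [0.562, 0.0412, 0.1083]
contact_force: [2.0, -15.8, 2.4]
```

The lever is at its end stop: force is rising with almost no motion. Backing off, clearing out and looking.

Converted, -0.05 m is -0.8, -0.04 m is -0.64.

```bash
python3 shift.py '{"plan": [[0,-0.32,0,0,0,0,0],[0,-0.64,0,0,0,0,0],[0,-0.64,0,-0.64,0,0,0],[0,-0.64,-0.48,-0.64,0,0,0],[0,-0.48,-0.8,0,0,0,0]]}'|grep -E "pos|contact"
python3 shift.py '{"plan": [[0,-0.16,-0.88,0,0,0,0],[0,0,0,0,0,0,0]]}'|grep -E "time|pos|contact"
python3 -c "
from h import *
im=manip.grab_frame('top');cv2.imwrite('pics/t6f.png',im[:,:,::-1])
im2=manip.grab_frame('side')
a=cv2.resize(im[195:285,150:350],None,fx=4,fy=4,interpolation=cv2.INTER_CUBIC)[:,:640]
b=cv2.resize(im2[160:256,200:360],None,fx=2.4,fy=2.4,interpolation=cv2.INTER_CUBIC)
c=np.zeros((600,640,3),np.uint8);c[:360]=a;c[360:360+230,:384]=b[:230,:384]
cv2.imwrite('pics/t6.png',c[:,:,::-1])"
```

```text
tool_pos: [0.5282, -0.1402, 0.1903]
contact_force: [0.1, -1.3, 0.2]
time: 29.6
tool_pos: [0.4725, -0.1622, 0.1847]
contact_force: [0.4, -0.1, 0.3]
```

View pics/t6.png

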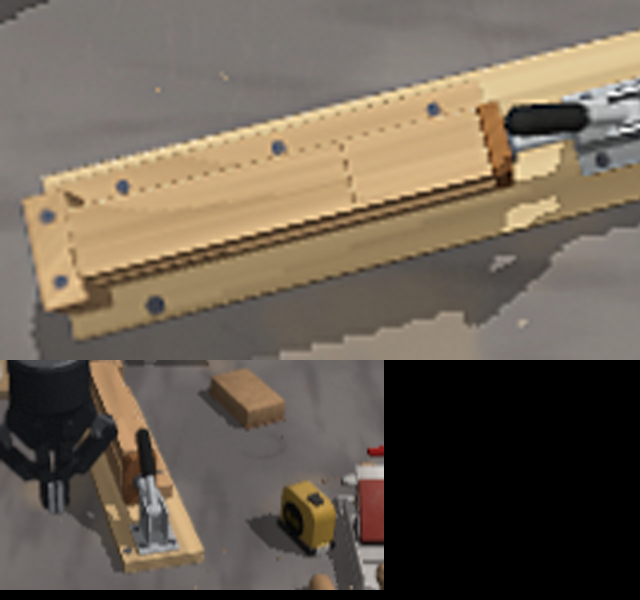

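The joints are closed: the caul bears on the blank at about x 480–495, the butt joint at (350,175) is tight, and the lever lies over towards the blank. A last numeric check follows.

```bash
python3 -c "
from h import *
print('caul',crop4([(479,107),(495,182)],.089).round(1))
print('c3 near',crop4([(86,277),(490,177)],.093).round(1),'far',crop4([(72,207),(476,110)],.093).round(1))
print('c3 joint',crop4([(344,145),(353,208)],.093).round(1))
print('c2 near',crop4([(100,281),(500,186)],.068).round(1))
print('tip',crop4([(506,121)],.131).round(1))
"
```

```text
caul [[  19.9 -114.1]
 [ -21.6 -112.7]]
c3 near [[ -18.9  109.1]
 [ -18.8 -110.7]] far [[  19.3  109. ]
 [  18.1 -112.1]]
c3 joint [[ 16.8 -39.2]
 [-17.3 -36.2]]
c2 near [[ -19.7  107.7]
 [ -21.8 -115.3]]
tip [[   2.6 -124.9]]
```

```bash
python3 -c "
from plant import manip
print(manip.job_done())"
```

```text
the job is handed in; nothing more can be done
None
```

Both courses are laid, the clamp is fully over with the caul against the blank and the joints shut, and I handed the job in at about 30 s; no verdict came back, but my last camera check put the blank within the limits.

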